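# Half price on a heavy tray: hand-scan the goods, then the sale code

### The job

With the cordless hand scanner, read the barcode on top of the heavy tray of tins where it stands, then read the red-framed half-price code on the tilted code stand, because the discount goes to the item scanned last. For each reading point the scanner's window squarely at the middle of the code from about a hand's width (10 cm), with the wide side of its nose lying across the bars, and hold it quite still for a second; then ease the scanner back into its holder as you found it and let go. Leave the tray, the stand and the other goods where they are.

Things in the scene. Friction and masses are not known exactly. Their poses are not given: they have to be found in the camera images.
- scanner: cordless pistol-shaped barcode scanner, black and grey, 0.13 to 0.25 kg, in its holder at the start. Origin: centre of the reading window, the flat underside of the nose. z points back out of the head (straight up in the holder), the handle sticks out towards -x. Nose 46 (x) by 64 (y) mm, from z = 0 to 34 mm; head 50 by 56 mm, up to z = 84 mm
- scanner_window (a point): the same point and axes: the scanner looks along -z, its reading line lies along y. It reads by itself (no trigger) when it is still for 0.6 s with the code's centre within 18 mm of the line of sight and 50 to 150 mm from the window, the line of sight within 15 degrees of square to the code, the reading line within 20 degrees of straight across the bars
- scanner_grip (a point): middle of the handle, at (-78, 0, 74) mm in the scanner's frame, axes as the scanner's: grip it across its 30 mm width (y). 88 mm above the counter in the holder. The handle is flat-sided, 34 mm thick; its centre line rises 12.7 degrees outwards, from x = -18, z = 60 mm to x = -127, z = 85 mm; the last 16 mm (butt, to x = -135 mm) are 34 mm wide
- holder: fixed black and grey desk holder. Origin: on the counter under the middle of the cup. Base 116 mm in y, from x = -87 to +63 mm, 12 mm thick. Cup open at the top, 58 (x) by 76 (y) mm inside, walls 50 mm high; on the -x side lowered to 40 mm in a notch 40 mm wide for the handle, with a handle rest at x = -50 mm
- holder_seat (a point): middle of the cup's inner floor, 14 mm above the counter, axes as the holder's. Here lies the scanner's origin when it is seated: nose down, axes parallel to the holder's. It lifts straight up out of the cup and goes in straight down
- tray: shrink-wrapped tray of 12 green tins with a yellow paper band, 288 (x) by 218 (y) by 118 mm high, 5.2 kg. Origin: centre of its underside
- tray_code (a point): centre of the white barcode label (56 by 78 mm) on the tray's flat top, 15 mm in x and 30 mm in y from the tray's centre, 118 mm up. z points up out of the label; the bars lie side by side along y and each bar runs along x
- code_stand: fixed dark steel stand, foot 150 (x) by 160 (y) mm, with a post that carries the tilting code panel. Origin: centre of its underside; the panel slopes up towards its +x, so it looks up and towards its -x
- code_panel (a joint): slope of the code panel (rad): 0 level, greater as it faces more towards the stand's -x. The panel is 150 mm up the slope, 210 mm across and 6 mm thick, on a stiff pivot 125 mm above the counter over the stand's origin; its face lies 12 mm off the pivot. It stays as set and is not to be moved
- sale_code (a point): centre of the red-framed half-price barcode (white label 52 by 78 mm in a red frame) on the upper left of the panel: 33 mm up the slope and 42 mm to +y from its middle. z points squarely out of the panel, x up the slope; the bars lie side by side along y and each runs along x. The panel's other three codes (green, blue, yellow) are not wanted
- water: bystander: upright green bottle with blue cap, 72 mm diameter, 265 mm high, 1.0 kg. Origin: centre of its underside
- jar: bystander: upright amber jar with red lid, 76 mm diameter, 125 mm high, 0.55 kg. Origin: centre of its underside
- pens: obstacle, fixed: black display of coloured pens, 110 (x) by 160 (y) mm, 136 mm high. Origin: centre of its underside
- terminal: obstacle, fixed: black card terminal, 80 mm wide (y), sloping on a short post, within 80 mm of its origin in x and up to 155 mm high. Origin: centre of its underside
Not all that is in view belongs to the job. Leave any green look-alike of the scanner alone.

How it is judged:
By the outcome, as a careful person would: the job done as asked, in the order asked, and still so for the second after the job is handed in, with the robot touching nothing.
It also fails if it takes over 69 s, if anything falls off the work surface, if the arm or the gripper's body presses on something with over 40 N, if the wrist force passes 120 N, or if a joint passes its speed limit or range.

### The arm

A 6-joint arm with a two-finger parallel gripper is mounted at the origin on the work surface. World frame = base frame: x ahead of the robot, y to its left, z up, the work surface at z = 0. Lengths are in m, angles in rad, forces in N, time in s.
With the tool pointing down it reaches from about 0.3 to 0.875 m from the base axis. Payload 6.4 kg.
Tool frame: the origin (TCP) lies on the centre line of the jaws, within the pads' length; the fingertips stand 19 mm ahead of it and the grasp point (between the pads) is the TCP; z points along the fingers, y is the line along which they close (so a half turn about z gives the same grasp; the last joint's range is limited). The gripper opens to 85 mm and grips with 20 to 120 N. Pads are 22 mm wide; open, the fingers measure 114 mm over their backs; the gripper's body (76 mm by 85 mm) begins 54 mm behind the grasp point. The pads swing forward as they close: fully open they stand 13 mm farther back than shut.
Start: joints at [-1.424, 0.181, 1.607, -0, 1.354, -0.206], TCP at [0.199, -0.54, 0.25] pointing down, gripper open.
Joint ranges: [-2.99, 2.99], [-0.89, 2.07], [0.3, 2.58], [-1.14, 4.28], [0, 2.63], [-3.12, 3.12]. Speed limits (rad/s): [2.57, 2.57, 3.01, 3.14, 3.14, 3.14].

### API

Orientations are given as a unit quaternion [w, x, y, z].
In Python, from bench import robot, move_gripper, sensors, imaging, job_done, spotter gives the robot as it stands. Calls block until the motion is done:
- robot.move_pose(position, orientation): joint-space move of the TCP to a pose.
- robot.servo_line(position, orientation=None, v=0.15): straight line of the TCP; orientation=None keeps the orientation; v is the mean speed in m/s.
- robot.move_joints(angles): joint-space move.
- move_gripper(opening, effort=None): opening from 0.0 (shut) to 1.0 (fully open); effort is the grip in N (None keeps the last); returns when the fingers have stopped.
- robot.sleep(seconds).
- robot.inverse_kinematics(position, orientation): joint angles nearest the present ones, or None.
- sensors.read_state(): the state.
- imaging.capture(name): name is "side" or "top"; returns the picture (400x640x3 uint8, red, green, blue); there is no depth.
- imaging.camera_info(name): a dict with "mtx" (3x3 intrinsics, pixels), "camera_from_world" (4x4, takes a point from world to camera coordinates). Camera axes: x right, y up, looking along -z (the intrinsics and any distortion apply to the point x, -y, -z); pixel columns grow to the right and rows downward; lengths in m; the calibration is good to about 2 mm. A picture is of the moment at which its call begins. camera_info takes no time and is no camera call.
A pose or a line that the arm cannot do raises robot.Unreachable and nothing moves.
- job_done(): hands the job in; it is judged then, once.
Trained networks look in the newest picture that a camera, given by its name, has taken for a name from the list of things; names that differ only in an ending like _2 or _b are one class to them, and where a whole thing is asked for, a point or a joint stands for the part that bears it (a point fixed in the world has none). Each returns a list of dicts, best first, with "score" (0 to 1); they miss things now and then, are a little off and sometimes report something else, mostly with a low value. They report only what shows in the picture. A call takes as long as a camera call. They do not tell look-alikes from the thing itself.
- spotter.find_in(camera, query): "xyz" ([x, y, z] in m, in world coordinates, good to about 4 mm: the middle of the surface that is visible of it).
- spotter.place_of(camera, query): "xyz" ([x, y, z] in m, in world coordinates, good to about 4 mm: a listed point, or the origin of a listed thing).
The state is a dict: "clock": time; "joint_positions": joint angles; "qvel": joint speeds; "tau": joint torques, N m; "ee_pos": TCP position; "tool_rot": TCP orientation; "contact_force": force on the tool from outside, world axes, zero at the start; "wrist_torque": the same for the moment, N m; "opening": opening from 0.0 (shut) to 1.0 (fully open); "grasp_force": force on a finger pad.
Only numpy, scipy, OpenCV 4.12 (cv2) and the standard library are available. Lean on these libraries where they do the work, as an engineer would, in place of code of your own. Each camera call takes 0.05 s, during which the arm holds its last target. There are 200 camera calls.

## Working session

There is one attempt and no reset: what is moved stays moved. The work goes in short steps, each a Python script; the robot and the scene stay as the last script left them, time stands still between calls to the robot, and variables do not carry over. Pictures are saved under pics/ and viewed, at most 10 in all, crops included, and the job is handed in when it is done.

```bash
mkdir -p pics; cat > a.py <<'E'
from bench import robot, move_gripper, sensors, imaging, job_done, spotter
import cv2, numpy as np
for c in ["side","top"]:
    im=imaging.capture(c); cv2.imwrite(f"pics/{c}0.png",cv2.cvtColor(im,cv2.COLOR_RGB2BGR))
    i=imaging.camera_info(c); print(c,np.round(i["mtx"],1).tolist(),[k for k in i]); M=np.linalg.inv(i["camera_from_world"]);print(np.round(M,3).tolist())
    for q in ["scanner_window","scanner_grip","scanner","holder","holder_seat","tray","tray_code","code_stand","code_panel","sale_code","water","jar","pens","terminal"]:
        for f in ("place_of",):
            try: r=getattr(spotter,f)(c,q)
            except Exception as e: r=[];print(q,e)
            print(q,[(np.round(d["xyz"],3).tolist(),round(d["score"],2)) for d in r[:3]])
print(sensors.read_state()["clock"])
E
python3 a.py; ls
```

```text
side [[386.8, 0.0, 311.0], [0.0, 386.8, 198.2], [0.0, 0.0, 1.0]] ['mtx', 'camera_from_world']
[[-0.022, -0.943, 0.333, 0.946], [1.0, -0.018, 0.014, 0.097], [-0.007, 0.334, 0.943, 1.368], [0.0, 0.0, 0.0, 1.0]]
scanner_window [([0.488, 0.375, 0.015], 0.69), ([0.439, 0.643, 0.001], 0.63)]
scanner_grip [([0.421, 0.41, 0.088], 0.9), ([0.497, 0.584, 0.073], 0.79)]
scanner [([0.441, 0.64, -0.001], 0.9), ([0.486, 0.374, 0.015], 0.59), ([0.49, 0.377, -0.002], 0.56)]
holder [([0.492, 0.379, -0.001], 0.64)]
holder_seat [([0.491, 0.378, 0.014], 0.95)]
tray [([0.57, -0.018, 0.001], 0.65)]
tray_code [([0.571, 0.019, 0.118], 0.94), ([0.682, 0.368, -0.002], 0.51)]
code_stand [([0.461, -0.381, -0.002], 0.84)]
code_panel it knows: code_stand, holder, holder_seat, jar, pens, sale_code, scanner, scanner_grip, scanner_window, terminal, tray, tray_code, water
code_panel []
sale_code [([0.466, -0.331, 0.154], 0.81)]
water [([0.344, -0.184, 0.004], 0.84)]
jar [([0.334, 0.134, -0.0], 0.6)]
pens [([0.708, -0.341, 0.002], 0.58)]
terminal [([0.683, 0.367, -0.002], 0.79), ([0.465, -0.331, 0.159], 0.25)]
top [[42
[... 421 characters left out ...]
), ([0.487, 0.378, 0.013], 0.9)]
holder [([0.488, 0.374, 0.0], 0.73)]
holder_seat [([0.486, 0.372, 0.01], 0.93)]
tray [([0.573, -0.014, 0.001], 0.81)]
tray_code [([0.703, -0.335, 0.0], 0.72), ([0.572, 0.022, 0.121], 0.58)]
code_stand [([0.336, 0.135, 0.001], 0.7), ([0.465, -0.377, -0.005], 0.64)]
code_panel it knows: code_stand, holder, holder_seat, jar, pens, sale_code, scanner, scanner_grip, scanner_window, terminal, tray, tray_code, water
code_panel []
sale_code [([0.488, 0.37, 0.017], 0.68), ([0.335, 0.136, -0.003], 0.22)]
water []
jar [([0.337, 0.138, -0.0], 0.86)]
pens [([0.707, -0.338, -0.0], 0.72), ([0.573, -0.015, -0.0], 0.46)]
terminal [([0.678, 0.369, -0.001], 0.82)]
1.4
a.py
pics
```

View pics/side0.png

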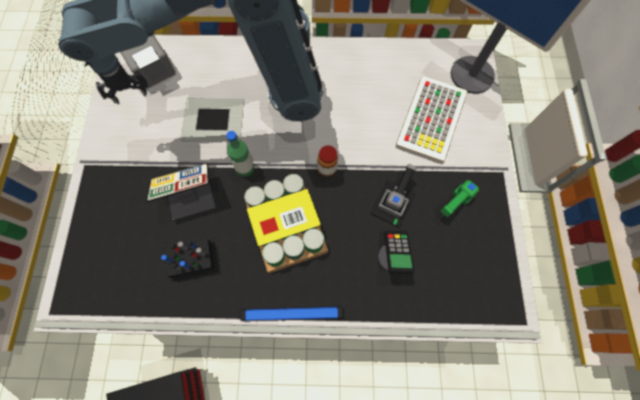

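View pics/top0.png

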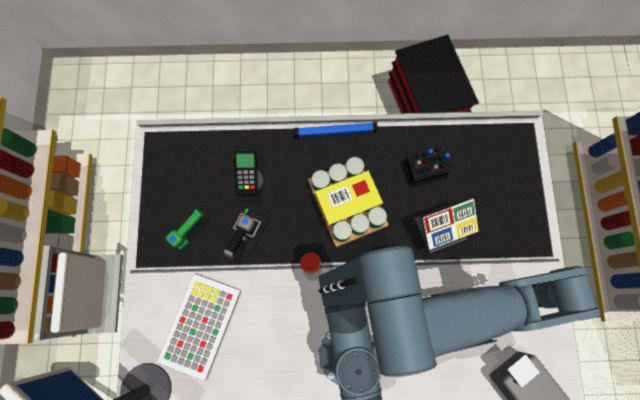

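The side view shows the tray with its yellow band around (285,225), the code stand at (180,185) with the red code at the corner near (195,175), the scanner in its holder at (397,195) and the green look-alike at (460,197). The top view agrees: red code (437,217), tray label (340,196), scanner (243,225). I'll zoom in for the yaws and the slope.

```bash
cat > c.py <<'E'
import cv2,numpy as np
s=cv2.imread("pics/side0.png");t=cv2.imread("pics/top0.png")
def cr(im,x,y,w,h,W,H):
    o=cv2.resize(im[y:y+h,x:x+w],(W,H),interpolation=cv2.INTER_CUBIC)
    for k in range(0,w,10): 
        X=int(k*W/w); cv2.line(o,(X,0),(X,6 if (x+k)%50 else 14),(255,0,255),1)
        if (x+k)%20==0: cv2.putText(o,str(x+k),(X,22),0,.35,(255,0,255),1)
    for k in range(0,h,10):
        Y=int(k*H/h); cv2.line(o,(0,Y),(6,Y),(255,0,255),1); cv2.putText(o,str(y+k),(8,Y+4),0,.35,(255,0,255),1)
    return o
cv2.imwrite("pics/panel.png",np.hstack([cr(s,140,160,80,60,400,300)*1,cr(t,410,190,80,60,400,300)]))
cv2.imwrite("pics/ts.png",np.vstack([np.hstack([cr(s,235,165,100,75*1,400,300),cr(t,300,155,100,75,400,300)]),np.hstack([cr(s,360,160,80,60,400,300),cr(t,200,200,80,60,400,300)])]))
E
python3 c.py
```

```text
(no output)
```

View pics/panel.png

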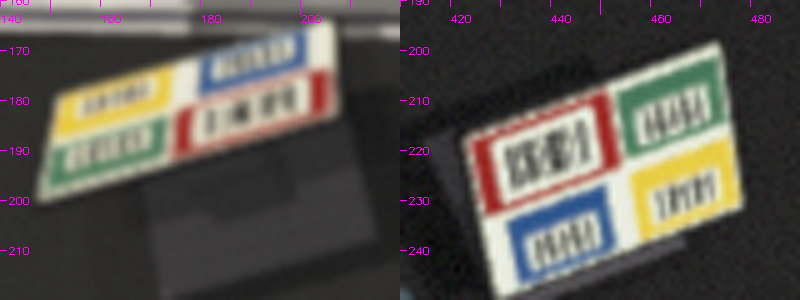

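View pics/ts.png

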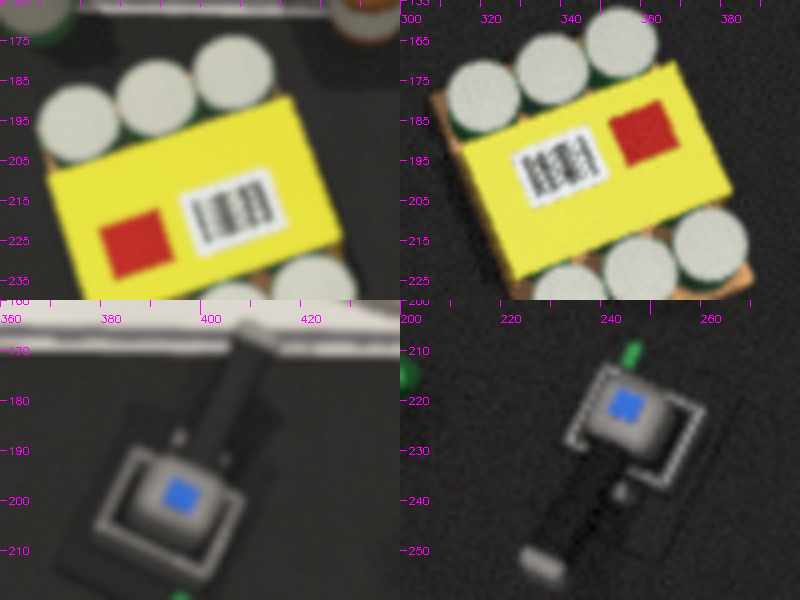

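The red-framed code is at the panel's upper left, about (195,181) in the side view and (436,220) in the top view. The panel corners, band corners and cup rim are all clear enough to fit in both views.

```bash
cat > fit.py <<'E'
from bench import imaging
import numpy as np
from scipy.optimize import least_squares
I={c:imaging.camera_info(c) for c in("side","top")}
def proj(c,P):
    P=np.c_[P,np.ones(len(P))]@np.array(I[c]["camera_from_world"]).T
    q=(P[:,:3]*[1,-1,-1])@np.array(I[c]["mtx"]).T
    return q[:,:2]/q[:,2:]
def Rz(a): return np.array([[np.cos(a),-np.sin(a),0],[np.sin(a),np.cos(a),0],[0,0,1]])
def Ry(a): return np.array([[np.cos(a),0,np.sin(a)],[0,1,0],[-np.sin(a),0,np.cos(a)]])
def fit(model,obs,x0,name):
    r=lambda p: np.concatenate([(proj(c,model(p)[idx])-np.array(px)).ravel() for c,idx,px in obs])
    s=least_squares(r,x0,loss="soft_l1"); print(name,np.round(s.x,4),"rms px",round(float(np.sqrt(np.mean(r(s.x)**2))),2)); return s.x
C=np.array([[1,1],[1,-1],[-1,-1],[-1,1]])
# panel: slope raises +x  => Ry(-s)
pm=lambda p:(np.c_[C*[.075,.105],np.full(4,.012)]@(Rz(p[2])@Ry(-p[3])).T)+[p[0],p[1],.125]
p=fit(pm,[("top",[0,1,2,3],[(424,216),(474,198.5),(478.5,231.5),(429.5,250)]),("side",[0,1,2,3],[(205.5,183),(148,200),(151.5,179),(206,164)])],[.463,-.379,.2,.4],"panel x y yaw slope")
R=Rz(p[2])@Ry(-p[3]); print("sale",np.round(R@[.033,.042,.012]+[p[0],p[1],.125],4),"n",np.round(R[:,2],3))
tm=lambda p:(np.c_[C*[p[3],p[4]],np.full(4,.118)]@Rz(p[2]).T)+[p[0],p[1],0]
t=fit(tm,[("top",[0,1,2,3],[(315.5,190.7),(368.7,170.5),(383,203.2),(329,224.5)]),("side",[0,2,3],[(320.5,224.2),(247,210),(307.5,189.2)])] if 0 else [("top",[0,1,2,3],[(315.5,190.7),(368.7,170.5),(383,203.2),(329,224.5)]),("side",[2,3,0],[(247,210),(307.5,189.2),(320.5,224.2)])],[.572,-.016,.36,.06,.1],"tray x y yaw hx hy")
print("code",Rz(t[2])@[.015,.03,.118]+[t[0],t[1],0])
hm=lambda p:(np.c_[C*[.029+p[3],.038+p[3]],np.full(4,p[4])]@Rz(p[2]).T)+[p[0],p[1],0]
h=fit(hm,[("top",[0,1,2,3],[(241.4,212.4),(261,221.6),(252.6,237.4),(233.6,229)]),("side",[0,1,2,3],[(401,216),(379.6,205.4),(387,189.4),(408.6,199.4)])],[.488,.375,-.45,.004,.05],"holder x y yaw t z")
E
python3 fit.py
```

```text
panel x y yaw slope [ 0.4619 -0.3809  0.316   0.6796] rms px 1.63
sale [ 0.4661 -0.3353  0.1551] n [-0.597 -0.195  0.778]
tray x y yaw hx hy [ 0.5703 -0.0156  0.3511  0.0669  0.1089] rms px 0.71
code [0.57403045 0.0177234  0.118     ]
holder x y yaw t z [ 0.4875  0.3756 -0.4541  0.005   0.0423] rms px 0.6
```

```bash
cat > h.py <<'E'
from bench import robot, move_gripper, sensors, imaging, job_done, spotter
import numpy as np
from fit import *
from scipy.spatial.transform import Rotation as Ro
G=np.array([-.078,0,.074])
SEAT=np.array([h[0],h[1],.014]); RH=Rz(h[2])
TC=Rz(t[2])@[.015,.03,.118]+[t[0],t[1],0]; RT=Rz(t[2])
SC=R@[.033,.042,.012]+[p[0],p[1],.125]; RS=R
FL=1
def q(Rs,flip=None):
    f=FL if flip is None else flip
    T=Rs@np.array([[-f,0,0],[0,f,0],[0,0,-1.]]).T
    w=Ro.from_matrix(T).as_quat(); return [float(x) for x in (w[3],w[0],w[1],w[2])]
def tcp(w,Rs): return [float(x) for x in np.asarray(w)+Rs@G]
E
cat > ik.py <<'E'
from h import *
print("res",np.round(proj("top",pm(p))-[(424,216),(474,198.5),(478.5,231.5),(429.5,250)],1).tolist(),np.round(proj("side",pm(p))-[(205.5,183),(148,200),(151.5,179),(206,164)],1).tolist())
for f in (1,-1):
  for n,w,Rs in [("grasp",SEAT,RH),("above",SEAT+[0,0,.12],RH),("tray",TC+.1*RT[:,2],RT),("sale",SC+.1*RS[:,2],RS),("saleup",SC+.22*RS[:,2],RS),("sale180",SC+.1*RS[:,2],RS@Rz(np.pi))]:
    j=robot.inverse_kinematics(tcp(w,Rs),q(Rs,f)); print(f,n,np.round(tcp(w,Rs),3),None if j is None else np.round(j,2))
E
python3 ik.py
```

```text
panel x y yaw slope [ 0.4619 -0.3809  0.316   0.6796] rms px 1.63
sale [ 0.4661 -0.3353  0.1551] n [-0.597 -0.195  0.778]
tray x y yaw hx hy [ 0.5703 -0.0156  0.3511  0.0669  0.1089] rms px 0.71
code [0.57403045 0.0177234  0.118     ]
holder x y yaw t z [ 0.4875  0.3756 -0.4541  0.005   0.0423] rms px 0.6
res [[-2.5, 0.1], [1.8, -1.8], [1.0, -0.1], [-1.9, 0.3]] [[1.6, -0.6], [-4.1, -0.1], [-1.7, 0.2], [1.3, -0.5]]
1 grasp [0.417 0.41  0.088] [ 0.57  0.4   1.69 -0.    1.05 -0.54]
1 above [0.417 0.41  0.208] [ 0.57  0.24  1.62 -0.    1.28 -0.54]
1 tray [ 0.501 -0.009  0.292] [-0.26 -0.02  1.74 -0.    1.42 -2.18]
1 sale [ 0.304 -0.388  0.241] [-1.55  0.02  1.95  0.65  1.44  2.67]
1 saleup [ 0.233 -0.412  0.335] [-1.71 -0.07  1.83  0.61  1.69  2.67]
1 sale180 [ 0.42  -0.35   0.339] [-1.29 -0.07  1.82  0.69  1.45 -0.14]
-1 grasp [0.417 0.41  0.088] [ 0.57  0.4   1.69 -0.    1.05  2.6 ]
-1 above [0.417 0.41  0.208] [ 0.57  0.24  1.62 -0.    1.28  2.6 ]
-1 tray [ 0.501 -0.009  0.292] [-0.26 -0.02  1.74 -0.    1.42  0.96]
-1 sale [ 0.304 -0.388  0.241] [-1.55  0.02  1.95  0.65  1.44 -0.47]
-1 saleup [ 0.233 -0.412  0.335] [-1.71 -0.07  1.83  0.61  1.69 -0.48]
-1 sale180 [ 0.42  -0.35   0.339] [-1.29 -0.07  1.82  0.69  1.45  3.  ]
```

```bash
python3 - <<'E'
s=open('fit.py').read()
s=s.replace("C*[.075,.105],np.full(4,.012)","C*[p[4],p[5]],np.full(4,.012)").replace(".2,.4],","0.2,.4,.075,.105],")
open('fit.py','w').write(s)
s=open('h.py').read().replace("FL=1","FL=-1");open('h.py','w').write(s)
E
cat > g1.py <<'E'
from h import *
def st(m):
    s=sensors.read_state(); print(m,round(s["clock"],1),np.round(s["ee_pos"],3),"open",round(s["opening"],3),"grip",np.round(s["grasp_force"],1),"F",np.round(s["contact_force"],1),"M",np.round(s["wrist_torque"],2))
if __name__=="__main__":
    n=robot.inverse_kinematics(tcp(SC+.1*RS[:,2],RS),q(RS)); print("sale",n is not None and np.round(n,2))
    Q=q(RH); a=SEAT.copy()
    up=robot.inverse_kinematics(tcp(a+[0,0,.35],RH),Q); print(np.round(up,2))
    cur=np.array(sensors.read_state()["joint_positions"])
    # lift first, clear of the bottle, then swing
    e=sensors.read_state()["ee_pos"]; robot.servo_line([e[0],e[1],.42],v=.25)
    robot.move_pose(tcp(a+[0,0,.35],RH),Q)
    robot.move_pose(tcp(a+[0,0,.10],RH),Q); st("above")
    import cv2
    im=imaging.capture("side"); cv2.imwrite("pics/ab.png",cv2.resize(cv2.cvtColor(im[120:240,320:480],cv2.COLOR_RGB2BGR),(640,480),interpolation=cv2.INTER_CUBIC))
E
python3 g1.py
```

```text
panel x y yaw slope [ 0.4613 -0.3805  0.3205  0.6473  0.0716  0.098 ] rms px 0.57
sale [ 0.4662 -0.3346  0.1545] n [-0.572 -0.19   0.798]
tray x y yaw hx hy [ 0.5703 -0.0156  0.3511  0.0669  0.1089] rms px 0.71
code [0.57403045 0.0177234  0.118     ]
holder x y yaw t z [ 0.4875  0.3756 -0.4541  0.005   0.0423] rms px 0.6
sale [-1.53  0.    1.94  0.62  1.44 -0.44]
[ 0.57  0.12  1.31 -0.    1.72  2.6 ]
above 6.6 [0.419 0.41  0.19 ] open 1.001 grip 0.0 F [ 0.5 -0.8  1.4] M [-0.02  0.01 -0.03]
```

View pics/ab.png

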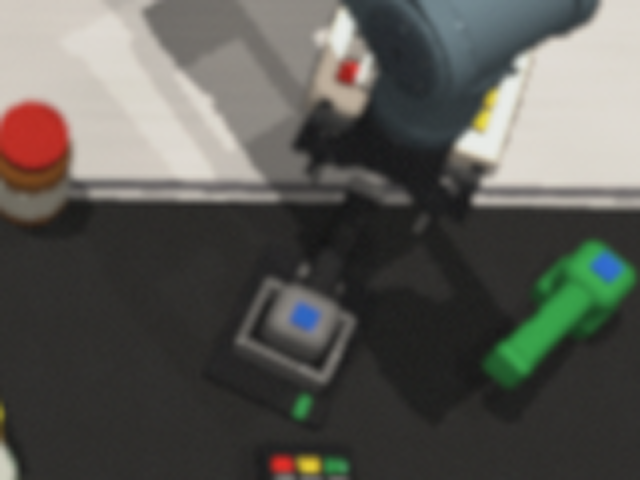

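The jaws straddle the handle: the fingers are at about (315,150) and (465,195) in the crop, with the handle at (345,235) running between them. Now I'll grip and lift.

```bash
cat > g2.py <<'E'
from g1 import *
import cv2
Q=q(RH)
robot.servo_line(tcp(SEAT,RH),Q,v=.1); st("down")
move_gripper(0.0,25); st("soft")
move_gripper(0.0,70); st("firm")
robot.servo_line(tcp(SEAT+[0,0,.02],RH),Q,v=.06); st("20mm")
robot.servo_line(tcp(SEAT+[0,0,.2],RH),Q,v=.15); st("up")
S=imaging.capture("side");T=imaging.capture("top")
for c in("side","top"):
  for k in("scanner_window","scanner_grip"):
    print(c,k,[(np.round(d["xyz"],3).tolist(),round(d["score"],2)) for d in spotter.place_of(c,k)[:2]])
print("expect win",SEAT+[0,0,.2])
cv2.imwrite("pics/lift.png",cv2.cvtColor(np.hstack([cv2.resize(S[100:220,330:450],(400,400)),cv2.resize(T[160:280,170:290],(400,400))]),cv2.COLOR_RGB2BGR))
E
python3 g2.py | tail -n +6
```

```text
down 7.8 [0.418 0.41  0.089] open 0.999 grip 0.0 F [0.5 1.  0.1] M [0.02 0.02 0.01]
soft 8.3 [0.418 0.41  0.088] open 0.343 grip 32.0 F [-0.8 -0.   1.9] M [-0.18  0.07 -0.04]
firm 8.6 [0.418 0.41  0.088] open 0.342 grip 70.7 F [-0.7 -1.2  3.8] M [-0.3   0.1  -0.05]
20mm 9.1 [0.418 0.41  0.108] open 0.34 grip 70.4 F [ 0.1  0.7 -2.2] M [ 0.06  0.1  -0.02]
up 10.4 [0.417 0.41  0.287] open 0.339 grip 70.4 F [ 0.6 -1.  -2.7] M [0.11 0.14 0.05]
side scanner_window [([0.487, 0.375, 0.214], 0.74), ([0.439, 0.639, 0.002], 0.59)]
side scanner_grip [([0.498, 0.585, 0.071], 0.98), ([0.419, 0.409, 0.285], 0.7)]
top scanner_window [([0.486, 0.369, 0.216], 0.92), ([0.444, 0.64, 0.001], 0.47)]
top scanner_grip []
expect win [0.48752263 0.37563957 0.214     ]
```

View pics/lift.png

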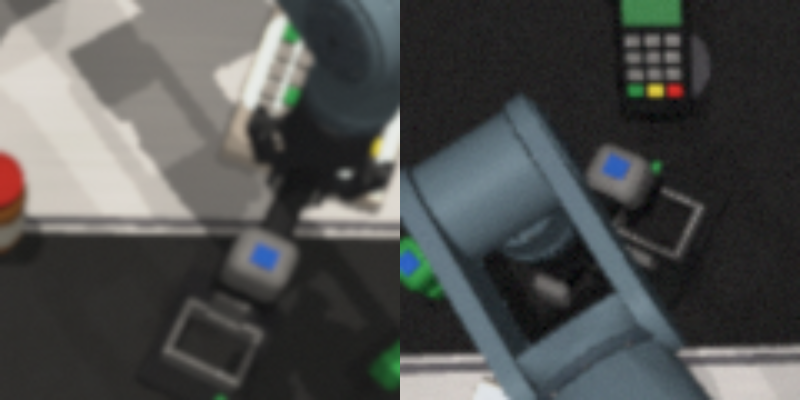

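The scanner is held at the expected pose: head at (262,258) in the left crop and (617,170) in the right, above the empty cup. Next are the two readings.

```bash
cat > g3.py <<'E'
from g1 import *
import cv2
Z=np.array([0,0,1.])
robot.move_pose(tcp(TC+.15*Z,RT),q(RT))
robot.servo_line(tcp(TC+.1*Z,RT),q(RT),v=.1); robot.sleep(1.4); st("tray read")
robot.servo_line(tcp(TC+.25*Z,RT),q(RT),v=.25)
n=RS[:,2]
robot.move_pose(tcp(SC+.16*n+.15*Z,RS),q(RS)); st("high")
robot.servo_line(tcp(SC+.1*n,RS),q(RS),v=.15); st("sale"); 
S=imaging.capture("side");T=imaging.capture("top"); robot.sleep(1.3); st("sale read")
cv2.imwrite("pics/sale.png",cv2.cvtColor(np.hstack([cv2.resize(S[100:260,130:290],(400,400)),cv2.resize(T[170:330,330:490],(400,400))]),cv2.COLOR_RGB2BGR))
print([(np.round(d["xyz"],3).tolist(),round(d["score"],2)) for c in("side","top") for d in spotter.place_of(c,"scanner_window")[:2]],SC+.1*n)
E
python3 g3.py | tail -n +6
```

```text
tray read 14.3 [ 0.501 -0.009  0.292] open 0.343 grip 70.3 F [ 0.5  0.5 -1.6] M [-0.02  0.17  0.04]
high 16.7 [ 0.274 -0.398  0.444] open 0.341 grip 70.3 F [ 0.6 -0.5 -2.7] M [-0.18  0.63  0.02]
sale 18.2 [ 0.308 -0.388  0.247] open 0.339 grip 70.3 F [ 0.1  1.1 -1.8] M [-0.26  0.55 -0.04]
sale read 19.6 [ 0.308 -0.387  0.246] open 0.345 grip 70.3 F [ 0.2  0.9 -2.3] M [-0.21  0.62  0.  ]
[([0.438, 0.641, 0.002], 0.91), ([0.407, -0.353, 0.236], 0.87), ([0.443, 0.641, -0.001], 0.97), ([0.407, -0.358, 0.236], 0.96)] [ 0.40893722 -0.35357523  0.23424372]
```

View pics/sale.png

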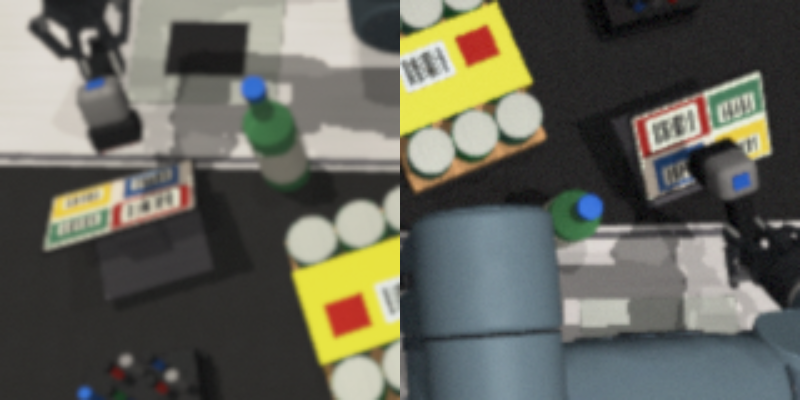

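The side view shows the head at (105,115) looking at the panel, and the top view shows it at (735,175). The window position is within 3 mm of plan, so I'll go back the way I came and seat the scanner.

```bash
cat > g4.py <<'E'
from g1 import *
import cv2
Z=np.array([0,0,1.]); n=RS[:,2]; Q=q(RH)
robot.servo_line(tcp(SC+.16*n+.15*Z,RS),q(RS),v=.2)
robot.move_pose(tcp(TC+.25*Z,RT),q(RT))
robot.move_pose(tcp(SEAT+.2*Z,RH),Q)
robot.servo_line(tcp(SEAT+.07*Z,RH),Q,v=.15); robot.sleep(.3); st("above")
S=imaging.capture("side");T=imaging.capture("top")
print([(np.round(d["xyz"],3).tolist(),round(d["score"],2)) for c in("side","top") for d in spotter.place_of(c,"scanner_window")[:2]],SEAT+.07*Z)
z=.07
while z>.001:
    z=max(z-.01,.001); robot.servo_line(tcp(SEAT+z*Z,RH),Q,v=.04)
    F=sensors.read_state()["contact_force"]
    if np.linalg.norm(F-np.array([.5,0,-2.]))>10: st("contact"); break
st("seated?")
E
python3 g4.py | tail -n +6
```

```text
above 25.5 [0.418 0.41  0.159] open 0.339 grip 70.2 F [-0.6 -0.1 -2.4] M [0.07 0.16 0.02]
[([0.488, 0.375, 0.086], 0.87), ([0.44, 0.643, 0.0], 0.85), ([0.488, 0.375, 0.087], 0.93), ([0.444, 0.64, -0.001], 0.67)] [0.48752263 0.37563957 0.084     ]
seated? 28.5 [0.417 0.41  0.089] open 0.342 grip 70.5 F [ 0.1 -0.8 -2.9] M [ 0.08  0.17 -0.03]
```

```bash
cat > g5.py <<'E'
from g1 import *
import cv2
Z=np.array([0,0,1.]); Q=q(RH)
robot.servo_line(tcp(SEAT-.0005*Z,RH),Q,v=.01); st("touch")
move_gripper(.42,20); st("eased"); move_gripper(1.0); robot.sleep(.2)
robot.servo_line(tcp(SEAT+.15*Z,RH),Q,v=.12)
robot.servo_line([.25,.30,.40],Q,v=.3); robot.sleep(.3); st("clear")
S=imaging.capture("side");T=imaging.capture("top")
print([(q_,c,np.round(d["xyz"],3).tolist(),round(d["score"],2)) for q_ in("scanner_window","scanner_grip") for c in("side","top") for d in spotter.place_of(c,q_)[:2]])
cv2.imwrite("pics/end.png",cv2.cvtColor(np.vstack([np.hstack([cv2.resize(S[160:220,360:440],(400,300)),cv2.resize(T[200:260,200:280],(400,300))]),np.hstack([cv2.resize(S[100:300,140:400],(400,300)),cv2.resize(T[100:300,240:500],(400,300))])]),cv2.COLOR_RGB2BGR))
E
python3 g5.py | tail -n +6
```

```text
touch 28.8 [0.417 0.41  0.088] open 0.348 grip 71.4 F [-3.  -1.7  4.7] M [-0.38  0.37 -0.14]
eased 29.0 [0.418 0.41  0.088] open 0.418 grip 0.0 F [ 0.3 -0.1 -0.6] M [ 0.01 -0.02  0.02]
clear 32.5 [0.25  0.3   0.399] open 1.001 grip 0.0 F [ 0.6  0.8 -0.2] M [-0.05 -0.01  0.  ]
[('scanner_window', 'side', [0.439, 0.64, -0.0], 0.76), ('scanner_window', 'side', [0.486, 0.376, 0.017], 0.63), ('scanner_window', 'top', [0.443, 0.642, 0.001], 0.92), ('scanner_window', 'top', [0.486, 0.372, 0.016], 0.77), ('scanner_grip', 'side', [0.419, 0.408, 0.089], 0.88), ('scanner_grip', 'side', [0.496, 0.582, 0.073], 0.71), ('scanner_grip', 'top', [0.491, 0.584, 0.076], 0.89), ('scanner_grip', 'top', [0.418, 0.411, 0.088], 0.8)]
```

View pics/end.png

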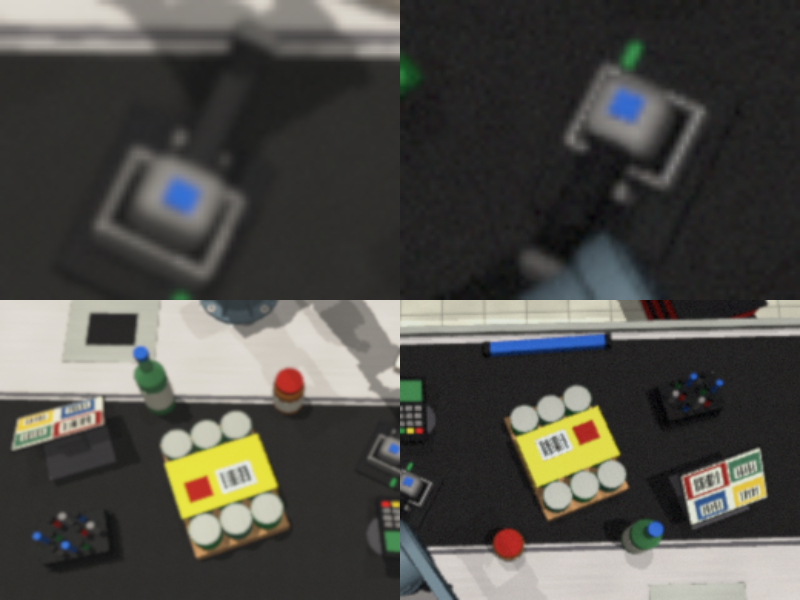

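The scanner sits in the cup as at the start, with its head at (180,200) in the side crop and (630,105) in the top crop. The tray, stand, bottle and jar haven't moved.

```bash
python3 -c "
from bench import job_done; print(job_done())"
```

```text
the job is handed in; nothing more can be done
None
```

I held the scanner still for over a second at about 10 cm from the tray code, then from the red half-price code. I then put it back in its holder as found and handed the job in at about 33 s; the scanner gives no read signal, so I couldn't confirm the two reads directly.

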